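# Set out the bench for a three-point pH calibration

## Task

Set the bench out for a three-point pH calibration: stand the glass sample beaker in the middle of the stirrer's plate, and the white waste beaker on the bench in the gap between the stirrer and the grey three-well rack, clear of both. The buffer bottles go into the wells of the rack in the order they will be used, counting from the stirrer outwards: yellow in the well nearest the stirrer, red in the middle well, blue in the well farthest from the stirrer, each seated on the bottom of its well. Keep all five upright throughout, and leave the wash bottle, the amber bottle and the conical flask where they stand.

Things in the scene. Friction and masses are not known exactly. Their poses are not given: they have to be found in the camera images.
- red_bottle: white plastic buffer bottle with a red screw cap and a broad red band round its body, 42 mm diameter (up to 56 mm height, then a shoulder), cap 33 mm diameter, 85 mm tall over the cap, about 85 g, round, standing upright on the bench at the start; origin: centre of its underside, z up the bottle
- yellow_bottle: white plastic buffer bottle with a yellow screw cap and a broad yellow band round its body, 42 mm diameter (up to 56 mm height, then a shoulder), cap 33 mm diameter, 85 mm tall over the cap, about 85 g, round, standing upright on the bench at the start; origin: centre of its underside, z up the bottle
- blue_bottle: white plastic buffer bottle with a blue screw cap and a broad blue band round its body, 42 mm diameter (up to 56 mm height, then a shoulder), cap 33 mm diameter, 85 mm tall over the cap, about 85 g, round, standing upright on the bench at the start; origin: centre of its underside, z up the bottle
- sample_beaker: clear glass beaker with a pale rim and pale graduation lines, open at the top, 52 mm outer diameter, 72 mm tall, wall 2.5 mm, about 65 g, round but for a small spout that sticks out 4 mm at the rim on its +y side; stands upright on the bench at the start; origin: centre of its underside, z up
- waste_beaker: opaque white plastic beaker, wider than the glass one, open at the top, 62 mm outer diameter, 72 mm tall, wall 3 mm, about 60 g, round but for a small spout that sticks out 4 mm at the rim on its +y side; stands upright on the bench at the start; origin: centre of its underside, z up
- rack: fixed grey bottle rack, 80 mm deep (its x), 226 mm long (its y), 24 mm high, with three round wells 58 mm across, 14 mm deep (floor 10 mm above the bench): one at its centre, the others 68 mm to either side along its y. Origin: centre of its underside, on the bench; x away from the robot, y left. It stands left or right of the stirrer, with 115 to 150 mm of bench between them
- stirrer: fixed white magnetic stirrer; round dark grey plate on top, 110 mm across, upper face 48 mm above the bench; housing 40 mm high, 60 mm to each side (y) of the origin, from 70 mm before (-x) to 60 mm behind it, a knob 12 mm more in front. Origin: on the bench under the plate's centre; x away from the robot, y left. A flat turquoise liner (under 1 mm) lies under stirrer and rack
- wash_bottle: bystander: white wash bottle with a green cap and a bent green spout, 68 mm diameter, 206 mm tall, 320 g; origin: centre of its underside
- amber_bottle: bystander: dark amber reagent bottle with a paper label and black cap, 72 mm diameter, 150 mm tall, 450 g; origin: centre of its underside
- flask: bystander: clear conical flask with an orange stopper, 64 mm across the foot, 116 mm tall, 140 g; origin: centre of its underside
Mind the look-alikes: they are no part of the job. Leave any green, purple or turquoise look-alike of the blue_bottle alone.

How it is judged:
By the outcome, as a careful person would: the job done as asked, in the order asked, and still so for the second after the job is handed in, with the robot touching nothing.
It also fails if it takes over 125 s, if anything falls off the work surface, if the arm or the gripper's body presses on something with over 40 N, if the wrist force passes 120 N, or if a joint passes its speed limit or range.

## Robot

A 7-joint arm with a two-finger parallel gripper is mounted at the origin on the work surface. World frame = base frame: x ahead of the robot, y to its left, z up, the work surface at z = 0. Lengths are in m, angles in rad, forces in N, time in s.
With the tool pointing down it reaches from about 0.4 to 0.85 m from the base axis. Payload 10.4 kg.
Tool frame: the origin (TCP) lies at the very end of the fingers, on their centre line; the grasp point (between the pads) lies 19 mm behind it; z points along the fingers, y is the line along which they close (so a half turn about z gives the same grasp; the last joint's range is limited). The gripper opens to 85 mm and grips with 20 to 120 N. Pads are 22 mm wide; open, the fingers measure 114 mm over their backs; the gripper's body (76 mm by 85 mm) begins 54 mm behind the grasp point. The pads swing forward as they close: fully open they stand 13 mm farther back than shut.
Start: joints at [-1.152, 0.332, -0.065, 1.46, 0.022, 1.35, -0.088], TCP at [0.267, 0.565, 0.231] pointing down, gripper open.
Joint ranges: [-2.6, 2.6], [-0.5, 2.12], [-1.47, 1.34], [0.16, 2.42], [-1.27, 4.41], [0.06, 2.06], [-2.6, 2.6]. Speed limits (rad/s): [2.22, 2.22, 2.79, 2.79, 3.14, 3.14, 3.14].

## Interface

Orientations are given as a unit quaternion [x, y, z, w].
In Python, from workcell import manip, optics gives the robot as it stands.
- The arm moves only by the tool jog_arm, never from a script. Its arguments are lists of equal length, an entry for each row: "dr": the turn, a rotation vector about the tool's x, y, z normalised to -1 to 1, where 1 is 4 degrees, a list of three; "translation": the shift along the tool's x, y, z normalised to -1 to 1, where 1 is 0.025 m, a list of three; "jaw": the opening, from 0 (shut) to 1 (fully open). A call has 1 to 10 rows; each row shifts and turns the commanded pose from where the row before left it, along the tool's axes as they then stand; what a row does not reach is not made up. A row lasts 1/10 s, in which the tool goes at most 50 mm and 8.59 degrees, less where a joint would pass 70% of its speed; a pose out of reach is approached as far as the arm can. A call with a number of a shift or a turn outside -1 to 1 is refused whole. A call with a gripper value outside its range is refused whole. The fingers move at their own pace and stop on an object; "squeeze" is the grip in N (left out, the last holds). Time passes only in rows, so rows that do not move let the fingers close. It gives the time, the measured TCP pose, the force, the opening and the grip force at its end, in the units of the state.
- manip.get_obs(): the state, without advancing time (a new reading comes with each control period).
- optics.camera(name): name is "side" or "top"; returns a dict with "color" (384x512x3 uint8, red, green, blue), "mtx" (3x3 intrinsics, pixels), "R" (3x3) and "t" (3): a world point X has camera coordinates R X + t. Camera axes: x right, y down, z forward; pixel columns grow to the right and rows downward; lengths in m; the calibration is good to about 2 mm. A picture is of the moment at which its call begins. There is no depth.
- manip.hand_in(): hands the job in; it is judged then, once.
The state is a dict: "clock": time; "joint_pos": joint angles; "joint_velocities": joint speeds; "tau": joint torques, N m; "position": TCP position; "ee_rot": TCP orientation; "ft_force": force on the tool from outside, world axes, zero at the start; "torque": the same for the moment, N m; "grip_width": opening from 0.0 (shut) to 1.0 (fully open); "grasp_force": force on a finger pad.
Only numpy, scipy, OpenCV 4.12 (cv2) and the standard library are available. Lean on these libraries where they do the work, as an engineer would, in place of code of your own. Each camera call takes 0.05 s, during which the arm holds its last target. There are 200 camera calls.

## Working session

There is one attempt and no reset: what is moved stays moved. The work goes in short steps, Python scripts to look and compute and a tool call to move; the robot and the scene stay as the last step left them, time stands still between calls to the robot, and variables do not carry over. Pictures are saved under pics/ and viewed, at most 14 in all, crops included, and the job is handed in when it is done.

Besides the shell and the picture viewer there is one more tool, called after "Emit:" as a command line: name --argument value ..., lists and objects as JSON in quotes. jog_arm: Moves the arm, as the interface text tells. Scaled input: -1 to 1 covers 0.025 m each way for a shift and 4 degrees each way for a turn. Its arguments: {"type":"object","properties":{"dr":{"type":"array","items":{"type":"array","items":{"type":"number"}}},"translation":{"type":"array","items":{"type":"array","items":{"type":"number"}}},"jaw":{"type":"array","items":{"type":"number"}},"squeeze":{"type":"number"}},"required":["dr","translation","jaw"]}

```bash
mkdir -p pics; ls; python3 - <<'E'
from workcell import manip, optics
import cv2,numpy as np
np.set_printoptions(precision=4,suppress=True)
for n in("top","side"):
    c=optics.camera(n); cv2.imwrite(f"pics/{n}0.png",c["color"][...,::-1]); np.savez(f"{n}0.npz",**c)
    print(n,c["mtx"],c["R"],c["t"],-c["R"].T@c["t"])
print(manip.get_obs())
E
```

```text
pics
top [[425.0448   0.     253.9323]
 [  0.     425.0448 189.1739]
 [  0.       0.       1.    ]] [[-0.0095 -0.9999 -0.0104]
 [-0.9978  0.0101 -0.0649]
 [ 0.065   0.0097 -0.9978]] [0.0236 0.4342 1.1538] [0.3584 0.0079 1.1797]
side [[479.7292   0.     259.9711]
 [  0.     479.7292 197.6068]
 [  0.       0.       1.    ]] [[ 0.7928 -0.6093  0.0159]
 [-0.4259 -0.5726 -0.7005]
 [ 0.4359  0.5486 -0.7134]] [-0.3579  0.2313  1.4887] [-0.2667 -0.9023  1.2298]
{'clock': 0.1, 'joint_pos': array([-1.1516,  0.3328, -0.0647,  1.4609,  0.0217,  1.3499, -0.0885]), 'joint_velocities': array([ 0.0003, -0.0004,  0.0009, -0.0018, -0.001 , -0.002 ,  0.0005]), 'tau': array([  0.0019, -62.6741,   0.0495, -39.2428,   0.0162,   0.007 ,
         0.    ]), 'position': array([0.2671, 0.5647, 0.2306]), 'ee_rot': array([ 0.2191,  0.9757, -0.0006, -0.0001]), 'ft_force': array([ 0.427 , -0.0675,  0.7244]), 'torque': array([-0.0552, -0.0134,  0.0114]), 'grasp_force': 0.0, 'grip_width': 1.001378151091532}
```

View pics/top0.png

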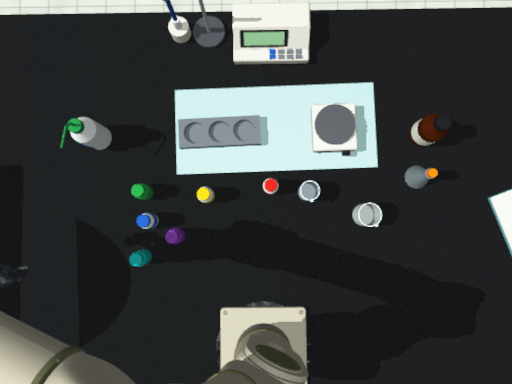

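View pics/side0.png

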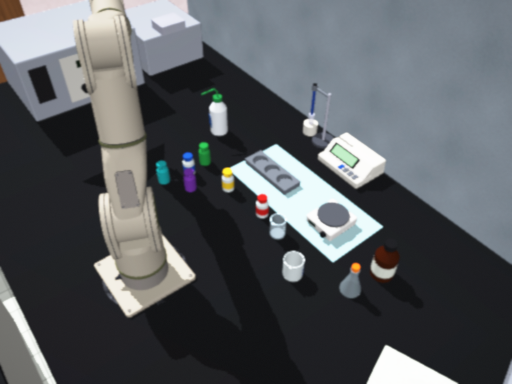

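The rack lies left (+y) of the stirrer, so the yellow well is the one at about px (247,131), red (219,132) and blue (193,133) in the top view. Bottles: red (271,186), yellow (205,195), blue (147,221). The beakers are at glass (309,190) and white (367,214).

```bash
cat > h.py <<'E'
import numpy as np,cv2
from workcell import manip, optics
np.set_printoptions(precision=4,suppress=True)
def ray(c,u,v,z):
    C=-c["R"].T@c["t"]; d=c["R"].T@np.linalg.solve(c["mtx"],[u,v,1.]); return (C+d*(z-C[2])/d[2])[:2]
def proj(c,X):
    p=c["mtx"]@(c["R"]@np.asarray(X,float)+c["t"]); return p[:2]/p[2]
def tri(c1,p1,c2,p2):
    P=[c["mtx"]@np.c_[c["R"],c["t"]] for c in(c1,c2)]
    X=cv2.triangulatePoints(*P,np.array(p1,float).reshape(2,1),np.array(p2,float).reshape(2,1)); return (X[:3]/X[3]).ravel()
HUE={"red":((0,6),(174,180)),"yellow":((22,34),),"blue":((108,125),)}
def cap(c,name):
    h=cv2.cvtColor(c["color"],cv2.COLOR_RGB2HSV); m=np.zeros(h.shape[:2],np.uint8)
    for a,b in HUE[name]: m|=cv2.inRange(h,(a,130,90),(b,255,255))
    n,l,s,ce=cv2.connectedComponentsWithStats(m)
    return [(s[i][:5].tolist(),ce[i].round(1).tolist()) for i in range(1,n) if s[i,4]>12]
E
python3 - <<'E'
from h import *
for n in("top","side"):
    c=dict(np.load(n+"0.npz"))
    for k in HUE: print(n,k,cap(c,k))
c=dict(np.load("top0.npz"))["color"][...,::-1]
a=cv2.resize(c[80:240,170:390],None,fx=3.6,fy=3.6,interpolation=cv2.INTER_CUBIC); cv2.imwrite("pics/c1.png",a)
E
```

```text
top red [([265, 178, 12, 13, 124], [270.7, 184.4])]
top yellow [([196, 187, 14, 13, 138], [202.5, 193.3]), ([208, 192, 6, 11, 13], [211.6, 197.5])]
top blue [([270, 50, 5, 9, 40], [272.0, 53.7]), ([136, 214, 14, 14, 145], [142.4, 220.5])]
side red [([257, 194, 10, 9, 70], [261.7, 198.1]), ([256, 208, 13, 7, 64], [262.1, 211.4])]
side yellow [([222, 167, 10, 10, 79], [226.4, 171.6]), ([222, 182, 12, 7, 63], [227.5, 185.3])]
side blue [([311, 91, 4, 22, 45], [312.7, 101.8]), ([182, 152, 11, 9, 81], [187.3, 156.0])]
```

View pics/c1.png

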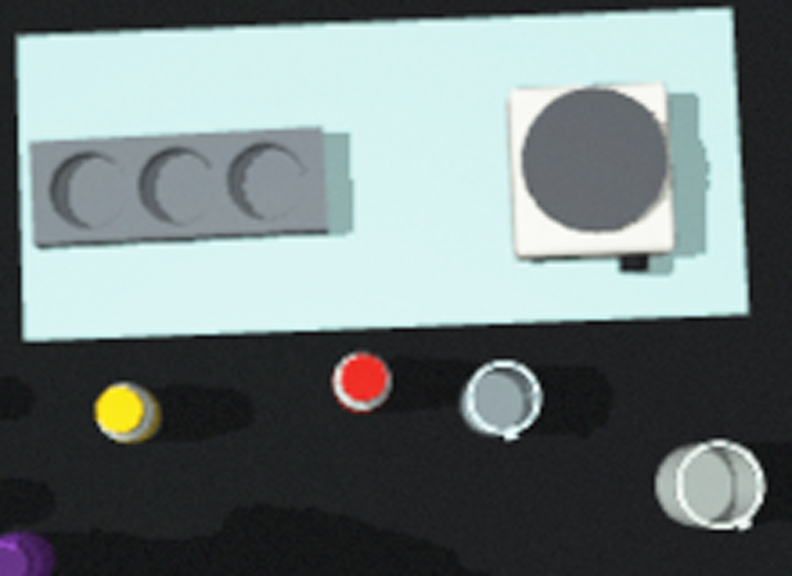

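The glass beaker's rim is at crop px (505,397) with its spout towards −x. The waste rim is at (722,484) with its spout at −x−y. Both are best gripped along world y. The plate is at (595,160), and the rack's top corners are clear.

```bash
python3 - <<'E'
from h import *
t=dict(np.load("top0.npz"));s=dict(np.load("side0.npz"))
f=lambda x,y,z: ray(t,(x+.5)/3.6-.5+170,(y+.5)/3.6-.5+80,z)
g=lambda u,v,z: ray(t,u,v,z)
cs=[f(*p,.024) for p in((30,143),(320,128),(327,232),(37,244))]
print("rack corners",np.array(cs),np.mean(cs,0))
for p in((90,190),(178,186),(268,181)): print("well",f(*p,.024))
print("plate",f(595,160,.048),"edges y",f(522,160,.048),f(668,160,.048))
print("stirrer L corners",f(508,88,.04),f(516,258,.04),"R",f(665,84,.04),f(674,252,.04))
print("glass rim",f(503,398,.072),"side-tri")
print("waste rim",f(721,484,.072))
for k,a,b in(("red",(270.7,184.4),(261.7,198.1)),("yellow",(202.5,193.3),(226.4,171.6)),("blue",(142.4,220.5),(187.3,156.0))):
    print(k,g(*a,.085),g(*a,.081),ray(s,*b,.077),tri(t,a,s,b))
for k,p in (("green",(137,190)),("purple",(172,236)),("teal",(135,258)),("wash",(76,126))): print(k,g(*p,.085 if k!="wash" else .2))
# beaker rims via side view: bright contour blobs
m=cv2.inRange(cv2.cvtColor(s["color"],cv2.COLOR_RGB2GRAY),70,255)
n,l,st,ce=cv2.connectedComponentsWithStats(m)
print([st[i].tolist() for i in range(1,n) if 100<st[i,4]<1500 and 200<st[i,0]<320])
E
```

```text
rack corners [[0.6289 0.227 ]
 [0.6379 0.0046]
 [0.5575 0.0001]
 [0.5508 0.2215]] [0.5938 0.1133]
well [0.5919 0.181 ]
well [0.5943 0.1136]
well [0.5973 0.0448]
plate [ 0.6054 -0.2005] edges y [ 0.606 -0.146] [ 0.6048 -0.2549]
stirrer L corners [ 0.6629 -0.1376] [ 0.5335 -0.1412] R [ 0.6646 -0.256 ] [ 0.5367 -0.2595]
glass rim [ 0.4265 -0.1258] side-tri
waste rim [ 0.3628 -0.2816]
red [ 0.4417 -0.0248] [ 0.442  -0.0249] [ 0.441  -0.0212] [ 0.4406 -0.0239  0.0797]
yellow [0.4204 0.1516] [0.4206 0.1521] [0.4209 0.158 ] [0.4192 0.1529 0.0816]
blue [0.3518 0.3067] [0.3518 0.3078] [0.3541 0.3129] [0.3516 0.3076 0.0819]
green [0.4307 0.3213]
purple [0.3114 0.2302]
teal [0.2562 0.325 ]
wash [0.5748 0.433 ]
[[208, 93, 20, 43, 662], [282, 250, 24, 32, 635]]
```

Emit:
jog_arm --dr '[[0, 0, -0.904], [0, 0, -0.904], [0, 0, -0.904], [0, 0, -0.904], [0, 0, -0.904], [0, 0, -0.904], [0, 0, -0.904], [0, 0, 0], [0, 0, 0], [0, 0, 0]]' --translation '[[0, 0, 0], [0, 0, 0], [0, 0, 0], [0, 0, 0], [0, 0, 0], [0, 0, 0], [0, 0, 0], [-0.6, -1, 0], [-0.6, -1, 0], [-0.6, -1, 0]]' --jaw '[1, 1, 1, 1, 1, 1, 1, 1, 1, 1]' --squeeze 30

```text
clock: 1.1
position: [0.3125, 0.4889, 0.2308]
ee_rot: [-0.0, 1.0, -0.0, -0.0]
ft_force: [-0.4, 0.4, 0.2]
grip_width: 1.003
grasp_force: 0.0
```

Emit:
jog_arm --dr '[[0, 0, 0], [0, 0, 0], [0, 0, 0], [0, 0, 0], [0, 0, 0], [0, 0, 0], [0, 0, 0], [0, 0, 0], [0, 0, 0], [0, 0, 0]]' --translation '[[-0.6, -1, 0], [-0.6, -1, 0], [-0.6, -1, 0], [-0.6, -1, 0], [-0.6, -1, 0], [-0.6, -1, 0], [-0.6, -1, 0], [-0.38, -1, 0], [0, -1, 0], [0, -1, 0]]' --jaw '[1, 1, 1, 1, 1, 1, 1, 1, 1, 1]'

```text
clock: 2.1
position: [0.4267, 0.2387, 0.2309]
ee_rot: [0.0, 1.0, -0.0, -0.0]
ft_force: [-0.1, -0.5, 0.5]
grip_width: 1.0
grasp_force: 0.0
```

Emit:
jog_arm --dr '[[0, 0, 0], [0, 0, 0], [0, 0, 0], [0, 0, 0], [0, 0, 0], [0, 0, 0], [0, 0, 0], [0, 0, 0], [0, 0, 0], [0, 0, 0]]' --translation '[[0, -1, 0], [0, -1, 0], [0, -1, 0], [0, -1, 0], [0, -1, 0], [0, -1, 0], [0, -1, 0], [0, -1, 0], [0, -1, 0], [0, -1, 0]]' --jaw '[1, 1, 1, 1, 1, 1, 1, 1, 1, 1]'

```text
clock: 3.1
position: [0.4264, -0.011, 0.2311]
ee_rot: [0.0, 1.0, 0.0, -0.0]
ft_force: [1.4, 0.7, -0.6]
grip_width: 0.999
grasp_force: 0.0
```

Emit:
jog_arm --dr '[[0, 0, 0], [0, 0, 0], [0, 0, 0], [0, 0, 0], [0, 0, 0], [0, 0, 0], [0, 0, 0], [0, 0, 0], [0, 0, 0], [0, 0, 0]]' --translation '[[0, -1, 0], [0, -1, 0], [0, -1, 0], [0, -1, 0], [0, -0.6, 1], [0, 0, 1], [0, 0, 1], [0, 0, 1], [0, 0, 1], [0, 0, 1]]' --jaw '[1, 1, 1, 1, 1, 1, 1, 1, 1, 1]'

```text
clock: 4.1
position: [0.4264, -0.125, 0.0802]
ee_rot: [0.0, 1.0, 0.0, -0.0]
ft_force: [1.3, 0.3, 0.0]
grip_width: 1.003
grasp_force: 0.0
```

Emit:
jog_arm --dr '[[0, 0, 0], [0, 0, 0], [0, 0, 0], [0, 0, 0], [0, 0, 0], [0, 0, 0], [0, 0, 0], [0, 0, 0], [0, 0, 0], [0, 0, 0]]' --translation '[[0, 0, 1], [0, 0, 1], [0, 0, 0], [0, 0, 0], [0, 0, 0], [0, 0, 0], [0, 0, 0], [0, 0, 0], [0, 0, 0], [0, 0, 0]]' --jaw '[1, 1, 1, 0.7, 0.5, 0.4, 0.4, 0.4, 0.4, 0.4]' --squeeze 25

```text
clock: 5.1
position: [0.4277, -0.1251, 0.0327]
ee_rot: [0.0, 1.0, 0.0, 0.001]
ft_force: [-1.7, -1.0, 5.3]
grip_width: 0.605
grasp_force: 25.3
```

Emit:
jog_arm --dr '[[0, 0, 0], [0, 0, 0], [0, 0, 0], [0, 0, 0], [0, 0, 0], [0, 0, 0], [0, 0, 0], [0, 0, 0], [0, 0, 0], [0, 0, 0]]' --translation '[[0, 0, -0.4], [0, 0, -0.8], [0, 0, -1], [0, 0, -1], [0, 0, -0.8], [-0.5, -0.2, 0], [-0.9, -0.37, 0], [-0.9, -0.37, 0], [-0.9, -0.37, 0], [-0.9, -0.37, 0]]' --jaw '[0.4, 0.4, 0.4, 0.4, 0.4, 0.4, 0.4, 0.4, 0.4, 0.4]'

```text
clock: 6.1
position: [0.5303, -0.1673, 0.1326]
ee_rot: [-0.0, 1.0, 0.0, 0.001]
ft_force: [-1.7, 0.0, -0.5]
grip_width: 0.605
grasp_force: 26.4
```

Emit:
jog_arm --dr '[[0, 0, 0], [0, 0, 0], [0, 0, 0], [0, 0, 0], [0, 0, 0]]' --translation '[[-0.9, -0.4, 0], [-0.9, -0.4, 0], [-0.8, -0.4, 0], [-0.4, -0.14, 0], [0, 0, 0]]' --jaw '[0.4, 0.4, 0.4, 0.4, 0.4]'

```text
clock: 6.6
position: [0.6051, -0.2009, 0.1322]
ee_rot: [0.0, 1.0, -0.0, 0.0]
ft_force: [-0.7, -0.4, -0.6]
grip_width: 0.604
grasp_force: 26.5
```

```bash
python3 - <<'E'
from h import *
t=optics.camera("top");s=optics.camera("side")
print(proj(t,[.6054,-.2005,.048]))
a=cv2.resize(t["color"][60:180,240:440,::-1],None,fx=3,fy=3,interpolation=cv2.INTER_CUBIC)
b=cv2.resize(s["color"][120:260,230:400,::-1],None,fx=3.0,fy=3.0,interpolation=cv2.INTER_CUBIC)[:360]
cv2.imwrite("pics/d1.png",cv2.resize(np.hstack([a,b]),None,fx=.7,fy=.7))
o=manip.get_obs();print(o["position"],o["ft_force"])
E
```

```text
[334.9146 124.0848]
[ 0.6039 -0.2004  0.132 ] [ 0.2375 -0.2596 -1.094 ]
```

View pics/d1.png

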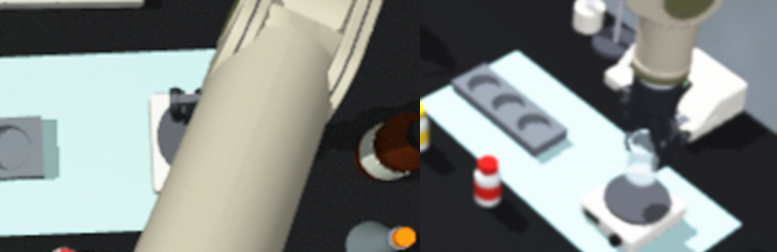

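The beaker hangs upright from the gripper above the plate. Lowering it now.

Emit:
jog_arm --dr '[[0, 0, 0], [0, 0, 0], [0, 0, 0], [0, 0, 0], [0, 0, 0], [0, 0, 0]]' --translation '[[0, 0, 0.8], [0, 0, 0.7], [0, 0, 0.3], [0, 0, 0.14], [0, 0, 0.08], [0, 0, 0]]' --jaw '[0.4, 0.4, 0.4, 0.4, 0.4, 0.4]'

```text
clock: 7.3
position: [0.6044, -0.2005, 0.0814]
ee_rot: [0.0, 1.0, -0.0, 0.0]
ft_force: [-1.1, 0.3, -1.5]
grip_width: 0.608
grasp_force: 26.5
```

Emit:
jog_arm --dr '[[0, 0, 0], [0, 0, 0], [0, 0, 0]]' --translation '[[0, 0, 0.04], [0, 0, 0.02], [0, 0, 0]]' --jaw '[0.4, 0.4, 0.4]'

```text
clock: 7.6
position: [0.6047, -0.2007, 0.0808]
ee_rot: [0.0, 1.0, 0.0, 0.001]
ft_force: [-1.9, 1.8, 8.3]
grip_width: 0.606
grasp_force: 27.1
```

Emit:
jog_arm --dr '[[0, 0, 0], [0, 0, 0], [0, 0, 0], [0, 0, 0], [0, 0, 0], [0, 0, 0], [0, 0, 0], [0, 0, 0], [0, 0, 0], [0, 0, 0]]' --translation '[[0, 0, 0], [0, 0, 0], [0, 0, 0], [0, 0, 0], [0, 0, -0.5], [0, 0, -1], [0, 0, -1], [0, 0, -1], [0, 0, -0.5], [1, -0.33, 0]]' --jaw '[0.65, 0.75, 0.9, 1, 1, 1, 1, 1, 1, 1]'

```text
clock: 8.6
position: [0.582, -0.2072, 0.1814]
ee_rot: [-0.002, 1.0, -0.0, 0.002]
ft_force: [0.6, -0.8, -0.3]
grip_width: 1.002
grasp_force: 0.0
```

Emit:
jog_arm --dr '[[0, 0, 0], [0, 0, 0], [0, 0, 0], [0, 0, 0], [0, 0, 0], [0, 0, 0], [0, 0, 0], [0, 0, 0], [0, 0, 0], [0, 0, 0]]' --translation '[[1, -0.33, 0], [1, -0.33, 0], [1, -0.33, 0], [1, -0.33, 0], [1, -0.33, 0], [1, -0.33, 0], [1, -0.33, 0], [1, -0.33, 0], [0.68, -0.27, 0], [0, 0, 0]]' --jaw '[1, 1, 1, 1, 1, 1, 1, 1, 1, 1]'

```text
clock: 9.6
position: [0.3602, -0.2825, 0.1794]
ee_rot: [0.002, 1.0, 0.001, 0.0]
ft_force: [0.8, 1.0, 0.4]
grip_width: 1.0
grasp_force: 0.0
```

```bash
python3 - <<'E'
from h import *
t=optics.camera("top");np.savez("top1.npz",**t)
o=manip.get_obs();print(o["position"],o["joint_pos"])
a=cv2.resize(t["color"][80:260,230:430,::-1],None,fx=3,fy=3,interpolation=cv2.INTER_CUBIC)
cv2.imwrite("pics/e1.png",a)
E
```

```text
[ 0.3617 -0.2818  0.1795] [-0.1449 -0.0369  0.7057  1.9823  0.0244  1.1869  2.1206]
```

View pics/e1.png

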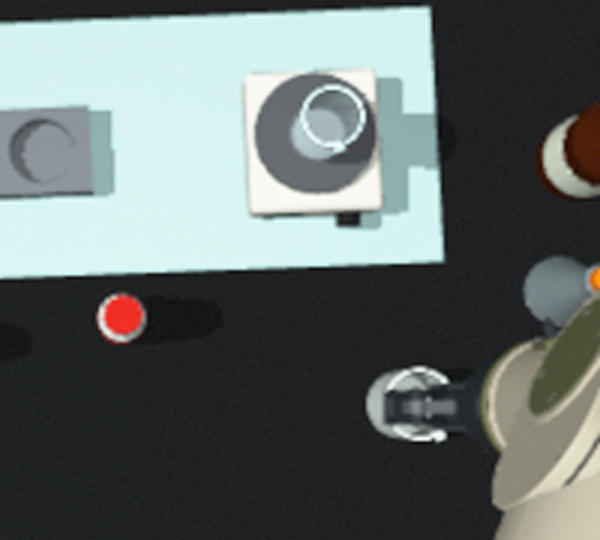

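The glass beaker stands centred on the plate, with its base at about crop px (319,134) against the plate centre (316,133). The gripper is over the waste beaker, so I descend on it.

Emit:
jog_arm --dr '[[0, 0, 0], [0, 0, 0], [0, 0, 0], [0, 0, 0], [0, 0, 0], [0, 0, 0], [0, 0, 0], [0, 0, 0], [0, 0, 0], [0, 0, 0]]' --translation '[[0, 0, 1], [0, 0, 1], [0, 0, 1], [0, 0, 1], [0, 0, 1], [0, 0, 0.96], [0, 0, 0], [0, 0, 0], [0, 0, 0], [0, 0, 0]]' --jaw '[1, 1, 1, 1, 1, 1, 1, 0.8, 0.6, 0.5]'

```text
clock: 10.65
position: [0.3633, -0.2818, 0.0316]
ee_rot: [-0.0, 1.0, -0.0, 0.001]
ft_force: [-0.5, -0.3, 4.7]
grip_width: 0.714
grasp_force: 27.6
```

Emit:
jog_arm --dr '[[0, 0, 0], [0, 0, 0], [0, 0, 0]]' --translation '[[0, 0, 0], [0, 0, 0], [0, 0, 0]]' --jaw '[0.5, 0.5, 0.5]'

```text
clock: 10.95
position: [0.3633, -0.2818, 0.0315]
ee_rot: [-0.0, 1.0, -0.0, 0.001]
ft_force: [-0.6, 1.0, 7.2]
grip_width: 0.718
grasp_force: 27.9
```

Emit:
jog_arm --dr '[[0, 0, 0], [0, 0, 0], [0, 0, 0], [0, 0, 0], [0, 0, 0], [0, 0, 0], [0, 0, 0], [0, 0, 0], [0, 0, 0], [0, 0, 0]]' --translation '[[0, 0, -0.4], [0, 0, -0.8], [0, 0, -1], [0, 0, -1], [0, 0, -1], [0, 0, -0.6], [-0.5, 0.45, 0], [-0.9, 0.81, 0], [-0.9, 0.81, 0], [-0.9, 0.81, 0]]' --jaw '[0.5, 0.5, 0.5, 0.5, 0.5, 0.5, 0.5, 0.5, 0.5, 0.5]'

```text
clock: 11.95
position: [0.4433, -0.2076, 0.15]
ee_rot: [-0.0, 1.0, 0.0, -0.0]
ft_force: [0.4, 0.5, -0.8]
grip_width: 0.723
grasp_force: 27.6
```

Emit:
jog_arm --dr '[[0, 0, 0], [0, 0, 0], [0, 0, 0], [0, 0, 0], [0, 0, 0], [0, 0, 0], [0, 0, 0], [0, 0, 0], [0, 0, 0], [0, 0, 0]]' --translation '[[-0.9, 0.81, 0], [-0.9, 0.81, 0], [-0.9, 0.81, 0], [-0.9, 0.81, 0], [-0.9, 0.81, 0], [-0.9, 0.81, 0], [-0.9, 0.81, 0], [0, 0, 0], [0, 0, 0.8], [0, 0, 1]]' --jaw '[0.5, 0.5, 0.5, 0.5, 0.5, 0.5, 0.5, 0.5, 0.5, 0.5]'

```text
clock: 12.95
position: [0.6002, -0.067, 0.105]
ee_rot: [-0.0, 1.0, 0.0, 0.001]
ft_force: [-0.1, -0.3, -1.5]
grip_width: 0.714
grasp_force: 27.6
```

Emit:
jog_arm --dr '[[0, 0, 0], [0, 0, 0], [0, 0, 0], [0, 0, 0], [0, 0, 0], [0, 0, 0], [0, 0, 0]]' --translation '[[0, 0, 1], [0, 0, 0.9], [0, 0, 0.6], [0, 0, 0.3], [0, 0, 0.08], [0, 0, 0.04], [0, 0, 0]]' --jaw '[0.5, 0.5, 0.5, 0.5, 0.5, 0.5, 0.5]'

```text
clock: 13.65
position: [0.6003, -0.0678, 0.0331]
ee_rot: [0.0, 1.0, 0.0, 0.001]
ft_force: [0.4, 0.7, -0.1]
grip_width: 0.72
grasp_force: 27.6
```

Emit:
jog_arm --dr '[[0, 0, 0], [0, 0, 0], [0, 0, 0]]' --translation '[[0, 0, 0.04], [0, 0, 0.03], [0, 0, 0]]' --jaw '[0.5, 0.5, 0.5]'

```text
clock: 13.95
position: [0.6003, -0.0677, 0.0316]
ee_rot: [0.0, 1.0, 0.0, 0.001]
ft_force: [-2.7, 1.5, 6.7]
grip_width: 0.718
grasp_force: 28.1
```

Emit:
jog_arm --dr '[[0, 0, 0], [0, 0, 0], [0, 0, 0], [0, 0, 0], [0, 0, 0], [0, 0, 0], [0, 0, 0], [0, 0, 0.5], [0, 0, 1], [0, 0, 1]]' --translation '[[0, 0, 0], [0, 0, 0], [0, 0, 0], [0, 0, -0.5], [0, 0, -1], [0, 0, -1], [0, 0, -1], [0, 0, -1], [0, 0, -0.5], [0, 0, 0]]' --jaw '[0.76, 0.84, 0.9, 0.9, 0.9, 0.9, 1, 1, 1, 1]'

```text
clock: 14.95
position: [0.6009, -0.0681, 0.1589]
ee_rot: [0.089, 0.996, 0.0, 0.002]
ft_force: [0.4, 0.0, 0.0]
grip_width: 1.001
grasp_force: 0.0
```

Emit:
jog_arm --dr '[[0, 0, 1], [0, 0, 1], [0, 0, 1], [0, 0, 1], [0, 0, 1], [0, 0, 1], [0, 0, 1], [0, 0, 1], [0, 0, 1], [0, 0, 1]]' --translation '[[0, 0, 0], [0, 0, 0], [0, 0, 0], [0, 0, 0], [0, 0, 0], [0, 0, 0], [0, 0, 0], [0, 0, 0], [0, 0, 0], [0, 0, 0]]' --jaw '[1, 1, 1, 1, 1, 1, 1, 1, 1, 1]'

```text
clock: 15.95
position: [0.5998, -0.0678, 0.1565]
ee_rot: [0.424, 0.906, 0.0, 0.0]
ft_force: [-0.6, -0.8, -0.2]
grip_width: 1.004
grasp_force: 0.0
```

Emit:
jog_arm --dr '[[0, 0, 1], [0, 0, 1], [0, 0, 1], [0, 0, 1], [0, 0, 1], [0, 0, 1], [0, 0, 1], [0, 0, 1], [0, 0, 1], [0, 0, 1]]' --translation '[[0, 0, 0], [0, 0, 0], [0, 0, 0], [0, 0, 0], [0, 0, 0], [0, 0, 0], [0, 0, 0], [0, 0, 0], [0, 0, 0], [0, 0, 0]]' --jaw '[1, 1, 1, 1, 1, 1, 1, 1, 1, 1]'

```text
clock: 16.95
position: [0.5998, -0.0677, 0.1564]
ee_rot: [0.708, 0.706, 0.0, 0.0]
ft_force: [-0.1, -0.2, -0.1]
grip_width: 1.001
grasp_force: 0.0
```

Emit:
jog_arm --dr '[[0, 0, 0], [0, 0, 0], [0, 0, 0], [0, 0, 0], [0, 0, 0], [0, 0, 0], [0, 0, 0], [0, 0, 0], [0, 0, 0], [0, 0, 0]]' --translation '[[0.98, -0.8, 0], [0.98, -0.8, 0], [0.98, -0.8, 0], [0.98, -0.8, 0], [0.98, -0.8, 0], [0.98, -0.8, 0], [0.98, -0.8, 0], [0.98, -0.8, 0], [0.97, -0.8, 0], [0, 0, 0]]' --jaw '[1, 1, 1, 1, 1, 1, 1, 1, 1, 1]'

```text
clock: 17.95
position: [0.4176, 0.1556, 0.1562]
ee_rot: [0.705, 0.709, 0.001, -0.001]
ft_force: [0.0, -0.4, -0.3]
grip_width: 1.001
grasp_force: 0.0
```

Emit:
jog_arm --dr '[[0, 0, 0], [0, 0, 0], [0, 0, 0], [0, 0, 0], [0, 0, 0], [0, 0, 0], [0, 0, 0], [0, 0, 0], [0, 0, 0], [0, 0, 0]]' --translation '[[0, 0, 1], [0, 0, 1], [0, 0, 1], [0, 0, 1], [0, 0, 1], [0, 0, 0.3], [0, 0, 0], [0, 0, 0], [0, 0, 0], [0, 0, 0]]' --jaw '[1, 1, 1, 1, 1, 1, 1, 0.7, 0.5, 0.3]'

```text
clock: 18.95
position: [0.4203, 0.153, 0.024]
ee_rot: [0.707, 0.707, 0.001, -0.0]
ft_force: [0.2, 0.1, 0.0]
grip_width: 0.514
grasp_force: 0.6
```

Emit:
jog_arm --dr '[[0, 0, 0], [0, 0, 0], [0, 0, 0], [0, 0, 0]]' --translation '[[0, 0, 0], [0, 0, 0], [0, 0, 0], [0, 0, 0]]' --jaw '[0.3, 0.3, 0.3, 0.3]'

```text
clock: 19.35
position: [0.4204, 0.153, 0.0241]
ee_rot: [0.707, 0.707, 0.001, -0.0]
ft_force: [-1.4, 0.2, 8.7]
grip_width: 0.487
grasp_force: 24.3
```

Emit:
jog_arm --dr '[[0, 0, 0], [0, 0, 0], [0, 0, 0], [0, 0, 0], [0, 0, 0], [0, 0, 0], [0, 0, 0], [0, 0, 0], [0, 0, 0], [0, 0, 0]]' --translation '[[0, 0, -0.4], [0, 0, -0.8], [0, 0, -1], [0, 0, -1], [0, 0, -0.8], [-0.3, 0.48, 0], [-0.54, 0.88, 0], [-0.54, 0.88, 0], [-0.54, 0.88, 0], [-0.54, 0.88, 0]]' --jaw '[0.3, 0.3, 0.3, 0.3, 0.3, 0.3, 0.3, 0.3, 0.3, 0.3]'

```text
clock: 20.35
position: [0.5206, 0.0906, 0.1239]
ee_rot: [0.707, 0.707, 0.0, -0.0]
ft_force: [0.8, 1.4, -1.4]
grip_width: 0.481
grasp_force: 25.7
```

Emit:
jog_arm --dr '[[0, 0, 0], [0, 0, 0], [0, 0, 0], [0, 0, 0], [0, 0, 0], [0, 0, 0]]' --translation '[[-0.54, 0.88, 0], [-0.54, 0.88, 0], [-0.54, 0.88, 0], [-0.25, 0.42, 0], [0, 0, 0], [0, 0, 0]]' --jaw '[0.3, 0.3, 0.3, 0.3, 0.3, 0.3]'

```text
clock: 20.95
position: [0.5956, 0.0447, 0.1232]
ee_rot: [0.707, 0.707, -0.0, -0.0]
ft_force: [-0.7, 0.6, -0.9]
grip_width: 0.483
grasp_force: 25.7
```

```bash
python3 - <<'E'
from h import *
t=optics.camera("top");s=optics.camera("side")
o=manip.get_obs();print(o["position"],o["ft_force"])
print(cap(s,"yellow"),cap(t,"yellow"))
p=o["position"]; print("expect cap side px",proj(s,[p[0],p[1],.077+.1]))
a=cv2.resize(t["color"][60:220,150:380,::-1],None,fx=2,fy=2,interpolation=cv2.INTER_CUBIC)
b=cv2.resize(s["color"][80:240,220:380,::-1],None,fx=2,fy=2,interpolation=cv2.INTER_CUBIC)
cv2.imwrite("pics/f1.png",np.hstack([a,b]))
E
```

```text
[0.5954 0.0453 0.1232] [ 0.7999  0.5496 -1.0202]
[([283, 144, 9, 9, 52], [287.7, 148.0]), ([282, 159, 8, 6, 37], [285.8, 161.9])] []
expect cap side px [285.9978 147.4277]
```

View pics/f1.png

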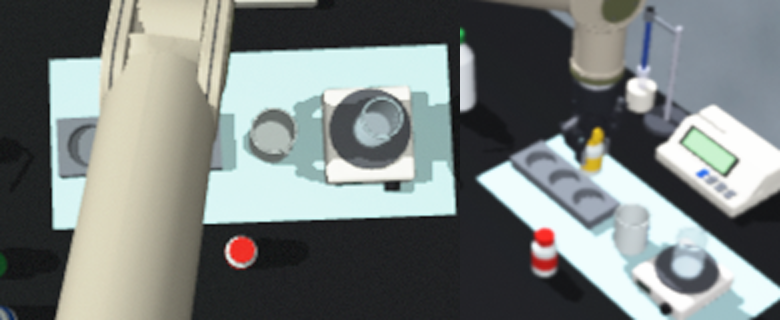

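The yellow bottle hangs upright over the near well. The waste beaker stands clear in the gap and the sample beaker is centred on the plate.

Emit:
jog_arm --dr '[[0, 0, 0], [0, 0, 0], [0, 0, 0], [0, 0, 0], [0, 0, 0], [0, 0, 0], [0, 0, 0]]' --translation '[[0, 0.04, 1], [0, 0, 1], [0, 0, 0.8], [0, 0, 0.5], [0, 0, 0.16], [0, 0, 0.08], [0, 0, 0]]' --jaw '[0.3, 0.3, 0.3, 0.3, 0.3, 0.3, 0.3]'

```text
clock: 21.75
position: [0.5976, 0.0444, 0.0353]
ee_rot: [0.707, 0.707, 0.0, 0.0]
ft_force: [-0.0, 0.2, -0.0]
grip_width: 0.483
grasp_force: 25.7
```

Emit:
jog_arm --dr '[[0, 0, 0], [0, 0, 0], [0, 0, 0], [0, 0, 0]]' --translation '[[0, 0, 0.04], [0, 0, 0.03], [0, 0, 0.02], [0, 0, 0]]' --jaw '[0.3, 0.3, 0.3, 0.3]'

```text
clock: 22.15
position: [0.5979, 0.0443, 0.0341]
ee_rot: [0.707, 0.707, 0.001, -0.0]
ft_force: [-4.7, 1.4, 13.2]
grip_width: 0.485
grasp_force: 26.9
```

Emit:
jog_arm --dr '[[0, 0, 0], [0, 0, 0], [0, 0, 0], [0, 0, 0], [0, 0, 0], [0, 0, 0], [0, 0, 0], [0, 0, 0], [0, 0, 0], [0, 0, 0]]' --translation '[[0, 0, 0], [0, 0, 0], [0, 0, 0], [0, 0, 0], [0, 0, -0.5], [0, 0, -1], [0, 0, -1], [0, 0, -1], [0, 0, -0.7], [-0.4, -0.9, 0]]' --jaw '[0.55, 0.7, 0.85, 1, 1, 1, 1, 1, 1, 1]'

```text
clock: 23.15
position: [0.5775, 0.0353, 0.1407]
ee_rot: [0.706, 0.708, 0.002, 0.002]
ft_force: [-0.7, -0.9, 0.2]
grip_width: 1.005
grasp_force: 0.0
```

Emit:
jog_arm --dr '[[0, 0, 0], [0, 0, 0], [0, 0, 0], [0, 0, 0], [0, 0, 0], [0, 0, 0], [0, 0, 0]]' --translation '[[-0.4, -0.9, 0], [-0.4, -0.9, 0], [-0.4, -0.9, 0], [-0.4, -0.9, 0], [-0.4, -0.9, 0], [-0.34, -0.87, 0], [0, 0, 0]]' --jaw '[1, 1, 1, 1, 1, 1, 1]'

```text
clock: 23.85
position: [0.4386, -0.0253, 0.1376]
ee_rot: [0.708, 0.706, 0.001, -0.001]
ft_force: [0.2, -0.6, 0.4]
grip_width: 0.998
grasp_force: 0.0
```

Emit:
jog_arm --dr '[[0, 0, 0], [0, 0, 0], [0, 0, 0], [0, 0, 0], [0, 0, 0], [0, 0, 0], [0, 0, 0], [0, 0, 0], [0, 0, 0], [0, 0, 0]]' --translation '[[0, 0.04, 1], [0, 0, 1], [0, 0, 1], [0, 0, 1], [0, 0, 0.54], [0, 0, 0], [0, 0, 0], [0, 0, 0], [0, 0, 0], [0, 0, 0]]' --jaw '[1, 1, 1, 1, 1, 1, 0.7, 0.5, 0.3, 0.3]'

```text
clock: 24.85
position: [0.4423, -0.0239, 0.0247]
ee_rot: [0.707, 0.707, 0.001, 0.0]
ft_force: [-1.7, -0.1, 5.8]
grip_width: 0.484
grasp_force: 24.5
```

Emit:
jog_arm --dr '[[0, 0, 0], [0, 0, 0], [0, 0, 0]]' --translation '[[0, 0, 0], [0, 0, 0], [0, 0, 0]]' --jaw '[0.3, 0.3, 0.3]'

```text
clock: 25.15
position: [0.4423, -0.0239, 0.0247]
ee_rot: [0.707, 0.707, 0.001, 0.0]
ft_force: [-1.0, -0.2, 6.2]
grip_width: 0.483
grasp_force: 24.5
```

```bash
python3 - <<'E'
from h import *
t=dict(np.load("top0.npz"));s=optics.camera("side")
for y,p in((0,s),):
    c=cap(s,"yellow");print(c)
    for z in(.077,.087): print(z,ray(s,*c[0][1],z))
E
```

```text
[([281, 164, 9, 7, 51], [285.1, 167.0]), ([279, 177, 12, 7, 58], [284.1, 179.8])]
0.077 [0.6043 0.0525]
0.087 [0.5968 0.0442]
```

Emit:
jog_arm --dr '[[0, 0, 0], [0, 0, 0], [0, 0, 0], [0, 0, 0], [0, 0, 0], [0, 0, 0], [0, 0, 0], [0, 0, 0], [0, 0, 0], [0, 0, 0]]' --translation '[[0, 0, -0.4], [0, 0, -0.8], [0, 0, -1], [0, 0, -1], [0, 0, -1], [0, 0, -0.6], [0.5, 0.56, 0], [0.82, 0.9, 0], [0.82, 0.9, 0], [0.82, 0.9, 0]]' --jaw '[0.3, 0.3, 0.3, 0.3, 0.3, 0.3, 0.3, 0.3, 0.3, 0.3]'

```text
clock: 26.2
position: [0.5238, 0.0508, 0.1446]
ee_rot: [0.707, 0.707, 0.0, -0.0]
ft_force: [0.2, -0.3, 0.3]
grip_width: 0.48
grasp_force: 25.9
```

Emit:
jog_arm --dr '[[0, 0, 0], [0, 0, 0], [0, 0, 0], [0, 0, 0], [0, 0, 0], [0, 0, 0]]' --translation '[[0.82, 0.9, 0], [0.82, 0.9, 0], [0.82, 0.9, 0], [0.07, 0.11, 0], [0, 0, 0], [0, 0, 0]]' --jaw '[0.3, 0.3, 0.3, 0.3, 0.3, 0.3]'

```text
clock: 26.8
position: [0.5927, 0.112, 0.1443]
ee_rot: [0.708, 0.707, -0.0, 0.0]
ft_force: [-0.4, 0.4, -1.3]
grip_width: 0.484
grasp_force: 26.0
```

Emit:
jog_arm --dr '[[0, 0, 0], [0, 0, 0], [0, 0, 0], [0, 0, 0], [0, 0, 0], [0, 0, 0], [0, 0, 0], [0, 0, 0], [0, 0, 0]]' --translation '[[0.05, 0.05, 1], [0, 0, 1], [0, 0, 1], [0, 0, 0.8], [0, 0, 0.4], [0, 0, 0.12], [0, 0, 0.04], [0, 0, 0.02], [0, 0, 0]]' --jaw '[0.3, 0.3, 0.3, 0.3, 0.3, 0.3, 0.3, 0.3, 0.3]'

```text
clock: 27.7
position: [0.5949, 0.1144, 0.0352]
ee_rot: [0.707, 0.707, 0.001, 0.0]
ft_force: [-0.5, 0.1, -0.9]
grip_width: 0.479
grasp_force: 26.0
```

Emit:
jog_arm --dr '[[0, 0, 0], [0, 0, 0], [0, 0, 0], [0, 0, 0]]' --translation '[[0, 0, 0.04], [0, 0, 0.03], [0, 0, 0], [0, 0, 0]]' --jaw '[0.3, 0.3, 0.3, 0.3]'

```text
clock: 28.1
position: [0.595, 0.1144, 0.0347]
ee_rot: [0.707, 0.707, 0.001, -0.0]
ft_force: [-7.5, 0.0, 19.5]
grip_width: 0.482
grasp_force: 27.9
```

Emit:
jog_arm --dr '[[0, 0, 0], [0, 0, 0], [0, 0, 0], [0, 0, 0], [0, 0, 0], [0, 0, 0], [0, 0, 0], [0, 0, 0], [0, 0, 0], [0, 0, 1]]' --translation '[[0, 0, 0], [0, 0, 0], [0, 0, 0], [0, 0, 0], [0, 0, -0.5], [0, 0, -1], [0, 0, -1], [0, 0, -1], [0, 0, -1], [0, 0, 0]]' --jaw '[0.55, 0.7, 0.85, 1, 1, 1, 1, 1, 1, 1]'

```text
clock: 29.1
position: [0.5964, 0.1141, 0.1495]
ee_rot: [0.732, 0.682, 0.003, 0.001]
ft_force: [0.1, -0.7, -0.3]
grip_width: 0.998
grasp_force: 0.0
```

Emit:
jog_arm --dr '[[0, 0, 1], [0, 0, 1], [0, 0, 1], [0, 0, 1], [0, 0, 1], [0, 0, 1], [0, 0, 1], [0, 0, 1], [0, 0, 1], [0, 0, 1]]' --translation '[[0, 0, 0], [0, 0, 0], [0, 0, 0], [0, 0, 0], [0, 0, 0], [0, 0, 0], [0, 0, 0], [0, 0, 0], [0, 0, 0], [0, 0, 0]]' --jaw '[1, 1, 1, 1, 1, 1, 1, 1, 1, 1]'

```text
clock: 30.1
position: [0.5946, 0.1142, 0.1459]
ee_rot: [0.921, 0.389, 0.0, -0.0]
ft_force: [-0.0, 0.2, 0.1]
grip_width: 0.999
grasp_force: 0.0
```

Emit:
jog_arm --dr '[[0, 0, 1], [0, 0, 1], [0, 0, 1], [0, 0, 1], [0, 0, 0], [0, 0, 0], [0, 0, 0], [0, 0, 0], [0, 0, 0], [0, 0, 0]]' --translation '[[0, 0, 0], [0, 0, 0], [0, 0, 0], [0, 0, 0], [-0.38, -0.96, 0], [-0.38, -0.96, 0], [-0.38, -0.96, 0], [-0.38, -0.96, 0], [-0.38, -0.96, 0], [-0.38, -0.96, 0]]' --jaw '[1, 1, 1, 1, 1, 1, 1, 1, 1, 1]'

```text
clock: 31.1
position: [0.4724, 0.211, 0.1456]
ee_rot: [0.966, 0.259, 0.0, -0.0]
ft_force: [1.1, 0.9, 1.0]
grip_width: 1.002
grasp_force: 0.0
```

Emit:
jog_arm --dr '[[0, 0, 0], [0, 0, 0], [0, 0, 0], [0, 0, 0], [0, 0, 0], [0, 0, 0], [0, 0, 0]]' --translation '[[-0.38, -0.96, 0], [-0.38, -0.96, 0], [-0.38, -0.96, 0], [-0.38, -0.96, 0], [-0.38, -0.96, 0], [-0.38, -0.96, 0], [0, 0, 0]]' --jaw '[1, 1, 1, 1, 1, 1, 1]'

```text
clock: 31.8
position: [0.3492, 0.309, 0.1454]
ee_rot: [0.965, 0.261, -0.001, -0.001]
ft_force: [0.5, -0.5, -0.7]
grip_width: 0.994
grasp_force: 0.0
```

```bash
python3 - <<'E'
from h import *
t=optics.camera("top");s=optics.camera("side")
o=manip.get_obs();print(o["position"],o["ee_rot"],o["joint_pos"])
d=np.array([.3517,.3075])-o["position"][:2]; q=o["ee_rot"]
from scipy.spatial.transform import Rotation as R
print(R.from_quat(q).inv().apply([*d,.024-o["position"][2]])/.025)
a=cv2.resize(t["color"][80:300,100:390,::-1],None,fx=1.6,fy=1.6,interpolation=cv2.INTER_CUBIC)
b=cv2.resize(s["color"][80:300,130:330,::-1],None,fx=1.6,fy=1.6,interpolation=cv2.INTER_CUBIC)
cv2.imwrite("pics/g1.png",np.hstack([a,b]))
E
```

```text
[0.3516 0.307  0.1455] [ 0.9658  0.2594 -0.0002 -0.0008] [-2.0651  0.0621  1.3156  2.0188 -0.0689  1.1077 -1.7652]
[ 0.0134 -0.0061  4.8587]
```

View pics/g1.png

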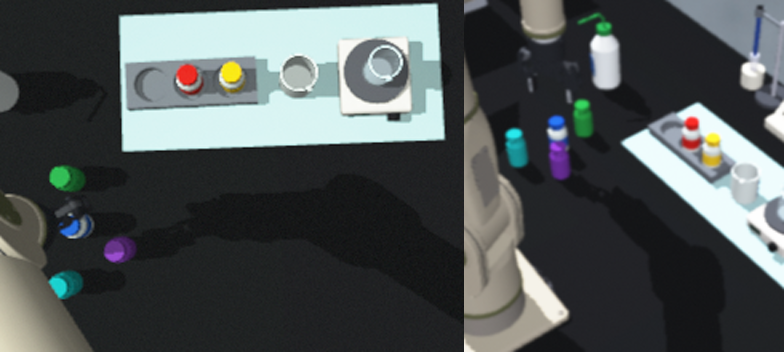

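Red and yellow are seated in the middle and near wells. The gripper is over blue with its fingers between the look-alikes. Joint 3 is close to its limit, so I descend in stages and check it.

Emit:
jog_arm --dr '[[0, 0, 0], [0, 0, 0]]' --translation '[[0, 0, 0.6], [0, 0, 0.6]]' --jaw '[1, 1]'

```text
clock: 32.1
position: [0.3529, 0.3064, 0.1151]
ee_rot: [0.966, 0.258, 0.0, -0.001]
ft_force: [0.3, -0.0, 0.0]
grip_width: 0.999
grasp_force: 0.0
```

```bash
python3 - <<'E'
from h import *
o=manip.get_obs();print(o["position"],o["ee_rot"],o["joint_pos"])
E
```

```text
[0.3529 0.3064 0.1151] [ 0.9661  0.2582  0.0004 -0.0006] [-1.9708  0.1788  1.2688  2.0501 -0.1985  1.0452 -1.6547]
```

Emit:
jog_arm --dr '[[0, 0, 0], [0, 0, 0], [0, 0, 0], [0, 0, 0], [0, 0, 0], [0, 0, 0], [0, 0, 0], [0, 0, 0], [0, 0, 0], [0, 0, 0]]' --translation '[[0, 0, 0.8], [0, 0, 0.8], [0, 0, 0.8], [0, 0, 0.8], [0, 0, 0.44], [0, 0, 0], [0, 0, 0], [0, 0, 0], [0, 0, 0], [0, 0, 0]]' --jaw '[1, 1, 1, 1, 1, 1, 1, 0.7, 0.5, 0.3]'

```text
clock: 33.1
position: [0.3518, 0.3071, 0.0245]
ee_rot: [0.966, 0.259, 0.0, -0.0]
ft_force: [0.8, -0.7, 0.0]
grip_width: 0.515
grasp_force: 0.0
```

Emit:
jog_arm --dr '[[0, 0, 0], [0, 0, 0], [0, 0, 0], [0, 0, 0]]' --translation '[[0, 0, 0], [0, 0, 0], [0, 0, 0], [0, 0, 0]]' --jaw '[0.3, 0.3, 0.3, 0.3]'

```text
clock: 33.5
position: [0.3518, 0.3072, 0.0246]
ee_rot: [0.966, 0.259, 0.0, -0.001]
ft_force: [-1.8, -0.7, 6.5]
grip_width: 0.487
grasp_force: 24.4
```

```bash
python3 - <<'E'
from h import *
o=manip.get_obs();print(o["position"],o["ee_rot"],o["joint_pos"])
E
```

```text
[0.3518 0.3072 0.0246] [ 0.9659  0.2589  0.0001 -0.0005] [-1.7372  0.3863  1.0566  2.118  -0.4424  0.8757 -1.4666]
```

Emit:
jog_arm --dr '[[0, 0, 0], [0, 0, 0], [0, 0, 0], [0, 0, 0], [0, 0, 0], [0, 0, 0], [0, 0, 0], [0, 0, 0], [0, 0, 0], [0, 0, 0]]' --translation '[[0, 0, -0.4], [0, 0, -0.8], [0, 0, -0.8], [0, 0, -0.8], [0, 0, -0.8], [0, 0, -0.8], [0.3, 0.4, 0], [0.5, 0.8, 0], [0.5, 0.8, 0], [0.5, 0.8, 0]]' --jaw '[0.3, 0.3, 0.3, 0.3, 0.3, 0.3, 0.3, 0.3, 0.3, 0.3]'

```text
clock: 34.5
position: [0.4263, 0.2683, 0.1346]
ee_rot: [0.966, 0.259, 0.0, -0.0]
ft_force: [-1.1, -0.5, 0.5]
grip_width: 0.484
grasp_force: 25.7
```

Emit:
jog_arm --dr '[[0, 0, 0], [0, 0, 0], [0, 0, 0], [0, 0, 0], [0, 0, 0], [0, 0, 0], [0, 0, 0], [0, 0, 0], [0, 0, -0.5], [0, 0, -0.8]]' --translation '[[0.5, 0.8, 0], [0.5, 0.8, 0], [0.5, 0.8, 0], [0.5, 0.8, 0], [0.5, 0.8, 0], [0.5, 0.8, 0], [0.5, 0.8, 0], [0.49, 0.76, 0], [0, 0, 0], [0, 0, 0]]' --jaw '[0.3, 0.3, 0.3, 0.3, 0.3, 0.3, 0.3, 0.3, 0.3, 0.3]'

```text
clock: 35.5
position: [0.592, 0.1797, 0.1347]
ee_rot: [0.953, 0.302, 0.0, 0.001]
ft_force: [0.1, 0.3, -0.9]
grip_width: 0.485
grasp_force: 25.7
```

Emit:
jog_arm --dr '[[0, 0, -0.97], [0, 0, -0.97], [0, 0, -0.97], [0, 0, -0.97], [0, 0, -0.97], [0, 0, -0.97], [0, 0, -0.97], [0, 0, -0.97], [0, 0, -0.97], [0, 0, -0.97]]' --translation '[[0, 0, 0], [0, 0, 0], [0, 0, 0], [0, 0, 0], [0, 0, 0], [0, 0, 0], [0, 0, 0], [0, 0, 0], [0, 0, 0], [0, 0, 0]]' --jaw '[0.3, 0.3, 0.3, 0.3, 0.3, 0.3, 0.3, 0.3, 0.3, 0.3]'

```text
clock: 36.5
position: [0.5915, 0.1807, 0.1349]
ee_rot: [0.798, 0.603, 0.0, 0.0]
ft_force: [-0.4, -0.5, -0.5]
grip_width: 0.485
grasp_force: 25.7
```

Emit:
jog_arm --dr '[[0, 0, -0.97], [0, 0, -0.97], [0, 0, -0.97], [0, 0, -0.97], [0, 0, -0.12], [0, 0, 0]]' --translation '[[0, 0, 0], [0, 0, 0], [0, 0, 0], [0, 0, 0], [0, 0, 0], [0, 0, 0]]' --jaw '[0.3, 0.3, 0.3, 0.3, 0.3, 0.3]'

```text
clock: 37.1
position: [0.5916, 0.1807, 0.1346]
ee_rot: [0.708, 0.707, 0.0, 0.0]
ft_force: [0.5, -0.8, -0.2]
grip_width: 0.482
grasp_force: 25.7
```

```bash
python3 - <<'E'
from h import *
from scipy.spatial.transform import Rotation as R
o=manip.get_obs();p=o["position"];print(p,o["ee_rot"],o["joint_pos"],o["grip_width"])
print(R.from_quat(o["ee_rot"]).inv().apply(np.array([.5917,.1813,.0346])-p)/.025)
s=optics.camera("side");print(cap(s,"blue"),proj(s,[p[0],p[1],p[2]-.0246+.077]))
E
```

```text
[0.5916 0.1807 0.1346] [0.7077 0.7066 0.0002 0.0001] [-0.9657  0.4777  0.7829  1.6332 -0.3582  1.1799 -0.102 ] 0.48184266328819275
[0.0228 0.0026 3.9986]
[([311, 91, 4, 22, 45], [312.7, 101.8]), ([258, 122, 8, 8, 44], [262.3, 125.8]), ([257, 136, 10, 7, 45], [262.1, 139.6])] [261.0804 126.1269]
```

Emit:
jog_arm --dr '[[0, 0, 0], [0, 0, 0], [0, 0, 0], [0, 0, 0], [0, 0, 0], [0, 0, 0], [0, 0, 0], [0, 0, 0], [0, 0, 0]]' --translation '[[0, 0, 1], [0, 0, 1], [0, 0, 0.9], [0, 0, 0.6], [0, 0, 0.3], [0, 0, 0.12], [0, 0, 0.05], [0, 0, 0.04], [0, 0, 0]]' --jaw '[0.3, 0.3, 0.3, 0.3, 0.3, 0.3, 0.3, 0.3, 0.3]'

```text
clock: 38.05
position: [0.5922, 0.1809, 0.0348]
ee_rot: [0.707, 0.707, 0.001, 0.0]
ft_force: [-0.6, -0.8, 2.3]
grip_width: 0.485
grasp_force: 26.0
```

Blue is just touching the well floor. I press on slightly, release and retreat.

Emit:
jog_arm --dr '[[0, 0, 0], [0, 0, 0]]' --translation '[[0, 0, 0.03], [0, 0, 0]]' --jaw '[0.3, 0.3]'

```text
clock: 38.25
position: [0.5922, 0.1809, 0.0347]
ee_rot: [0.707, 0.707, 0.001, -0.0]
ft_force: [-4.7, -1.3, 11.1]
grip_width: 0.484
grasp_force: 26.7
```

Emit:
jog_arm --dr '[[0, 0, 0], [0, 0, 0], [0, 0, 0], [0, 0, 0], [0, 0, 0], [0, 0, 0], [0, 0, 0], [0, 0, 0], [0, 0, 0], [0, 0, 0]]' --translation '[[0, 0, 0], [0, 0, 0], [0, 0, 0], [0, 0, 0], [0, 0, -0.5], [0, 0, -1], [0, 0, -1], [0, 0, -1], [0, 0, -1], [0, 0, -1]]' --jaw '[0.55, 0.7, 0.85, 1, 1, 1, 1, 1, 1, 1]'

```text
clock: 39.25
position: [0.5916, 0.1805, 0.1726]
ee_rot: [0.707, 0.707, 0.0, 0.0]
ft_force: [0.2, 0.3, -0.2]
grip_width: 0.999
grasp_force: 0.0
```

Emit:
jog_arm --dr '[[0, 0, 0], [0, 0, 0], [0, 0, 0], [0, 0, 0], [0, 0, 0], [0, 0, 0], [0, 0, 0], [0, 0, 0], [0, 0, 0], [0, 0, 0]]' --translation '[[0.5, -1, -0.7], [0.5, -1, -0.7], [0.8, -0.8, 0], [1, -0.3, 0], [1, 0, 0], [1, 0, 0], [1, 0, 0], [1, 0, 0], [1, 0, 0], [0, 0, 0]]' --jaw '[1, 1, 1, 1, 1, 1, 1, 1, 1, 1]'

```text
clock: 40.25
position: [0.5128, 0.3797, 0.2058]
ee_rot: [0.705, 0.709, 0.0, -0.0]
ft_force: [0.3, 0.8, -0.6]
grip_width: 1.002
grasp_force: 0.0
```

```bash
python3 - <<'E'
from h import *
t=optics.camera("top");s=optics.camera("side")
a=cv2.resize(t["color"][60:240,110:440,::-1],None,fx=2.4,fy=2.4,interpolation=cv2.INTER_CUBIC)[:,:800]
cv2.imwrite("pics/i1.png",a)
b=cv2.resize(s["color"][80:300,170:400,::-1],None,fx=2.6,fy=2.6,interpolation=cv2.INTER_CUBIC)
cv2.imwrite("pics/i2.png",b)
for k in HUE: print(k,[ray(t,*p,.093) for b,p in cap(t,k)])
print("plate ctr at rim height",proj(t,[.6054,-.2005,.12]))
E
```

```text
red [array([0.5934, 0.1134]), array([0.5673, 0.1021])]
yellow [array([0.5962, 0.0422]), array([0.5684, 0.0385])]
blue [array([ 0.7838, -0.0323]), array([0.5907, 0.1803])]
plate ctr at rim height [340.0485 117.8661]
```

View pics/i1.png

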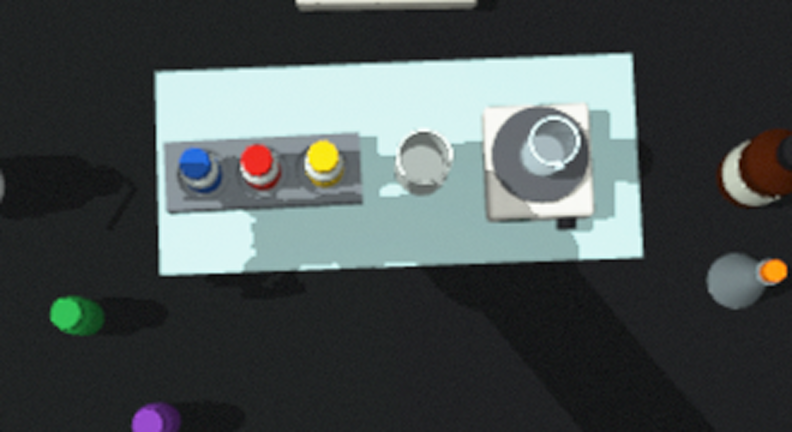

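View pics/i2.png

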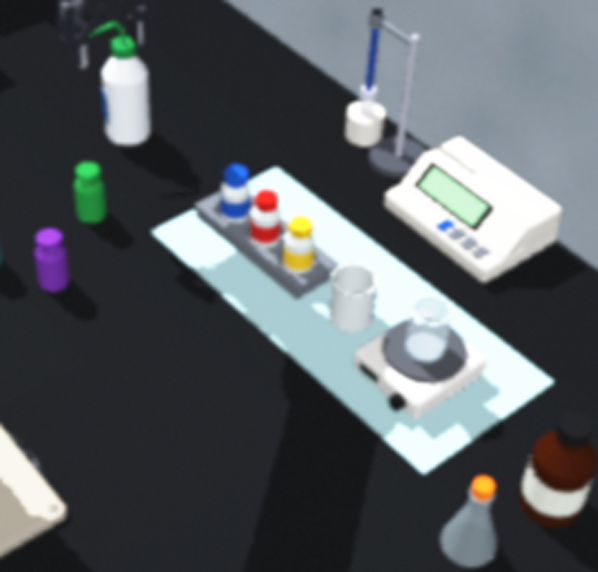

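All five stand upright in place: blue, red and yellow from the far well to the near one, the waste beaker clear in the gap, and the sample beaker centred on the plate (rim crop px (553,141), as expected). The bystanders have not moved and the gripper is free, so I hand in.

```bash
python3 -c "
from workcell import manip
print(manip.hand_in())"
```

```text
the job is handed in; nothing more can be done
None
```

The job is handed in at about 40 s on the clock: sample beaker on the stirrer plate, waste beaker in the gap, and yellow, red and blue in the wells from the stirrer outwards, all upright in the last pictures; the hand-in call returned no verdict.

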